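# Tilt the trilobite slab to the index for a raking-light photograph

### The arm

A 7-joint arm with a two-finger parallel gripper is mounted at the origin on the work surface. World frame = base frame: x ahead of the robot, y to its left, z up, the work surface at z = 0. Lengths are in mm, angles in rad, forces in N, time in s.
With the tool pointing down it reaches from about 425 to 875 mm from the base axis. Payload 8.4 kg.
Tool frame: the origin (TCP) lies between the finger pads; the fingertips stand 22 mm ahead of it and the grasp point (between the pads) lies 3 mm ahead of it; z points along the fingers, y is the direction in which the jaws open and shut (so a half turn about z gives the same grasp; the last joint's range is limited). The gripper opens to 85 mm and grips with 20 to 120 N. Pads are 22 mm wide; open, the fingers measure 114 mm over their backs; the gripper's body (76 mm by 85 mm) begins 54 mm behind the grasp point. The pads swing forward as they close: fully open they stand 13 mm farther back than shut.
Start: joints at [-1.249, 0.333, 0.04, 1.465, -0.013, 1.343, -0.059], TCP at [265.517, 593.267, 253.308] pointing down, gripper open.
Joint ranges: [-2.58, 2.58], [-0.38, 2.09], [-1.3, 1.39], [0.25, 2.4], [-1.5, 4.64], [0.08, 2.09], [-2.65, 2.65]. Speed limits (rad/s): [2.22, 2.22, 2.79, 2.79, 3.14, 3.14, 3.14].

### API

Orientations are given as a unit quaternion [x, y, z, w].
In Python, from workcell import bot gives the robot as it stands. Calls block until the motion is done:
- bot.move_pose(position, orientation): joint-space move of the TCP to a pose.
- bot.line_to(position, vel=150, orientation=None): straight line of the TCP; orientation=None keeps the orientation; vel is the mean speed in mm/s.
- bot.movej(angles): joint-space move.
- bot.set_gripper(opening): finger opening in mm; the grip force is fixed at half the most; returns when the fingers have stopped.
- bot.hold(seconds).
- bot.solve_ik(position, orientation): joint angles nearest the present ones, or None.
- bot.camera(name): name is "scene" or "top" or "wrist"; returns a dict with "frame" (400x640x3 uint8, blue, green, red), "K" (3x3 intrinsics, pixels), "dist" ([k1, k2, p1, p2, k3] as OpenCV has them; the pictures are not rectified), "position" and "attitude" of the camera in the world. Camera axes: x right, y up, looking along -z (the intrinsics and any distortion apply to the point x, -y, -z); pixel columns grow to the right and rows downward; lengths in mm; the calibration is good to about 2 mm. A picture is of the moment at which its call begins. There is no depth.
A pose or a line that the arm cannot do raises bot.Unreachable and nothing moves.
- bot.close_job(): hands the job in, once; it reports no verdict.
Readings, each from a call of its own:
- bot.get_time(): time.
- bot.get_joint_positions(): joint angles.
- bot.get_joint_vel(): joint speeds.
- bot.get_joint_efforts(): joint torques, N m.
- bot.get_eef_pos(): TCP position.
- bot.get_tool_rot(): TCP orientation.
- bot.get_contact_force(): force on the tool from outside, world axes, zero at the start.
- bot.get_torque(): the same for the moment, N m.
- bot.get_gripper_width(): finger opening in mm.
Only numpy, scipy, OpenCV 4.12 (cv2) and the standard library are available. Lean on these libraries where they do the work, as an engineer would, in place of code of your own. Each camera call takes 0.05 s, during which the arm holds its last target. There are 200 camera calls.

### The job

Tilt the trilobite slab for its raking-light photograph: with the fingertips, press down the domed pad on the spring-backed corner of the tilt plate until the dial pointer lines up with the brass index, without pushing it well past, and keep it there for about two seconds. Then let the corner spring back up to level and move the hand clear. Touch only the pad: do not grip or lift anything, keep off the slab and the pointer, and leave the index and the things lying around the stage where they are.

Things in the scene. Friction and masses are not known exactly. Their poses are not given: they have to be found in the camera images.
- stage: The fixed tilt stage: a 12 mm dark steel base, 165 mm square, turned cornerwise (corners on the stage's x and y axes). Origin: centre of its underside, on the table top (z = 0). The pivot line of the tilt plate runs along the stage's x axis, 60 mm above the table. The pressed corner lies on the +y side; a white dial plate (94 mm wide, 56 mm high, top edge 178 mm above the table, reaching from y = -27 to 67 mm) stands upright on a narrow stem at x = 116 mm.
- tilt_plate (a joint): Tilt of the 150 mm square grey metal plate, rad: 0 = level (at rest, held up by its spring), growing as the pad corner is pressed down, end stop at 0.34. The pad's top centre is 88 mm from the pivot line sideways and 34 mm above it, so 0.1 rad is about 9 mm of pad travel. The spring needs about 3 N on the pad to start moving, 10 N at 0.2 rad. It returns by itself when let go, damped.
- index (a joint): Angle at which the index is set on the dial, rad, on the same scale as the tilt of the plate: the pointer lines up with the index when both values are equal. Set between 0.08 and 0.26; friction holds it. Leave it.
- press_pad: Domed steel pad, 29 mm across, on a short stem on the spring-backed (+y) corner of the tilt plate. Origin at the foot of the stem, 88 mm from the pivot line, on the plate's top face; z axis is the plate's normal.
- pad_top (a point): Centre of the top of the domed pad: the point to press down on. 94 mm above the table at rest.
- slab: Grey sandstone slab about 88 x 86 x 14 mm with a dark trilobite in relief (top of relief 21 mm above the plate), fixed cornerwise on the middle of the tilt plate; its nearest corner is about 60 mm from the pivot line, towards the pad. Origin at its underside. Fragile: do not touch.
- pointer: Thin dark steel needle on the end of the pivot, 130 mm long, 4 to 6 mm wide, upright when the plate is level, 8 mm in front (+x of the stage) of the dial; it turns with the tilt plate and leans towards the stage's +y side as the pad is pressed. Origin on the pivot line at the stage's centre. Do not touch.
- pointer_tip (a point): Tip of the pointer needle, 130 mm from the pivot line.
- index_mark (a point): The point on the index that the pointer tip meets when they line up. The index is a brass strip 8 mm wide that turns about the pivot behind the dial, with a 6 mm tab folded forward over the dial's top edge and just above the pointer tip's path; its top is 146 mm from the pivot line. The mark's z axis points along the index away from the pivot; its y axis is the way the pointer moves as the pad is pressed.
- ammonite_a: Bystander: dark coiled ammonite fragment about 60 mm across, 20 mm high, loose. Origin at its underside.
- ammonite_b: Bystander: dark coiled ammonite fragment about 70 mm across, 22 mm high, loose. Origin at its underside.
- ammonite_c: Bystander: dark curved ammonite fragment about 55 mm across, 18 mm high, loose. Origin at its underside.
- dental_pick: Bystander: steel dental pick with a knurled grip, 170 mm long, 9 mm thick, loose, lying along its x axis.
- dish: Bystander: white ceramic sorting dish, 110 mm across, 25 mm high, loose. Origin at its underside.
- brush: Bystander: brush, 190 mm long, loose, lying along its x axis.

How it is judged:
By the outcome, as a careful person would: the job done as asked, in the order asked, and still so for the second after the job is handed in, with the robot touching nothing.
It also fails if it takes over 42 s, if anything falls off the work surface, if the arm or the gripper's body presses on something with over 40 N, if the wrist force passes 120 N, or if a joint passes its speed limit or range.

## Working session

There is one attempt and no reset: what is moved stays moved. The work goes in short steps, each a Python script; the robot and the scene stay as the last script left them, time stands still between calls to the robot, and variables do not carry over. Pictures are saved under pics/ and viewed, about 8 in all and at most 12, crops included, and the job is handed in when it is done.

```bash
ls; mkdir -p pics; python3 - <<'E'
from workcell import bot
import cv2,numpy as np,pickle
d={}
for n in("scene","top"):
    c=bot.camera(n);d[n]=c;cv2.imwrite(f"pics/{n}0.png",c["frame"]);print(n,c["K"],c["dist"],c["position"],c["attitude"])
pickle.dump(d,open("cams.pkl","wb"))
print(bot.get_time(),bot.get_tool_rot(),bot.get_contact_force())
E
```

```text
pics
scene [[399.37122893   0.         310.39340293]
 [  0.         399.37122893 202.92370129]
 [  0.           0.           1.        ]] [-0.05745946  0.          0.          0.          0.        ] [1003.67151856  708.98998261  780.0060633 ] [0.11365928 0.43452296 0.86371946 0.22860458]
top [[441.3151279    0.         319.99599287]
 [  0.         441.3151279  200.71483282]
 [  0.           0.           1.        ]] [-0.07379425  0.          0.          0.          0.        ] [ 466.35234993  -24.71482303 1336.01088852] [-0.03994134  0.04574594  0.71472485 -0.69676423]
0.1 [ 2.08870571e-01  9.77943021e-01 -7.21067384e-04 -1.06306517e-04] [0.28197137 0.05209693 0.54184162]
```

View pics/scene0.png

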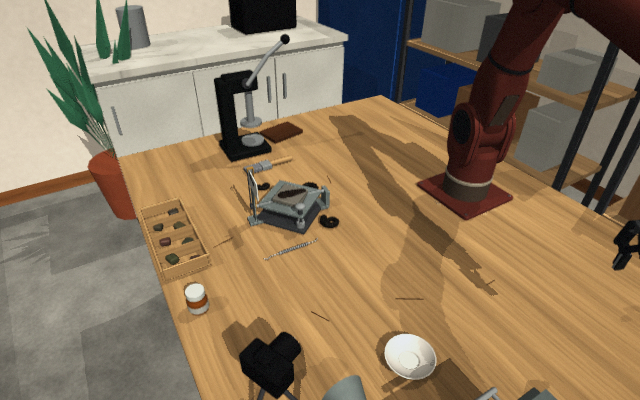

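View pics/top0.png

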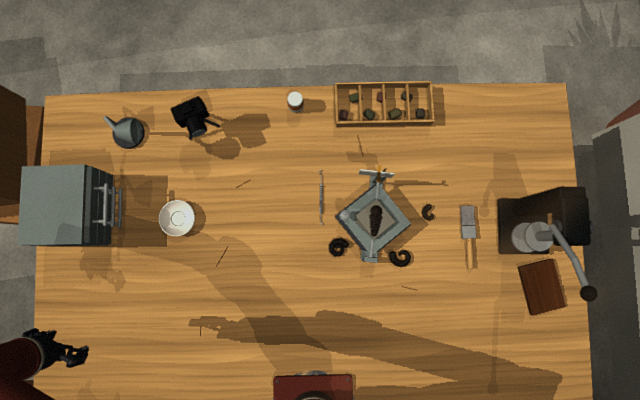

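Top view: stage at about (373,218), dial above it at (376,174), pad probably at (345,215). The scene view shows the dial edge-on at about (252,195). I'll enlarge both.

```bash
cat > h.py <<'E'
import cv2,numpy as np
from scipy.spatial.transform import Rotation as R
F=np.diag([1.,-1,-1])
def ray(c,uv):
    p=cv2.undistortPoints(np.array([[uv]],float),c["K"],np.array(c["dist"]))[0,0]
    d=R.from_quat(c["attitude"]).as_matrix()@F@np.array([p[0],p[1],1]); return np.array(c["position"]),d/np.linalg.norm(d)
def onz(c,uv,z):
    o,d=ray(c,uv); return o+d*(z-o[2])/d[2]
def proj(c,P):
    q=(R.from_quat(c["attitude"]).as_matrix()@F).T@(np.atleast_2d(P)-c["position"]).T
    return cv2.projectPoints(q.T.copy(),np.zeros(3),np.zeros(3),c["K"],np.array(c["dist"]))[0][:,0]
def crop(c,x0,y0,w,h,s,fn): cv2.imwrite(fn,cv2.resize(c["frame"][y0:y0+h,x0:x0+w],None,fx=s,fy=s,interpolation=cv2.INTER_CUBIC))
E
python3 - <<'E'
import pickle;from h import *
d=pickle.load(open("cams.pkl","rb"))
a=cv2.resize(d["top"]["frame"][160:270,320:440],None,fx=5,fy=5,interpolation=2)
cv2.imwrite("pics/topc.png",a)
crop(d["scene"],230,150,120,115,6,"pics/scenec.png")
E
```

```text
(no output)
```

View pics/topc.png

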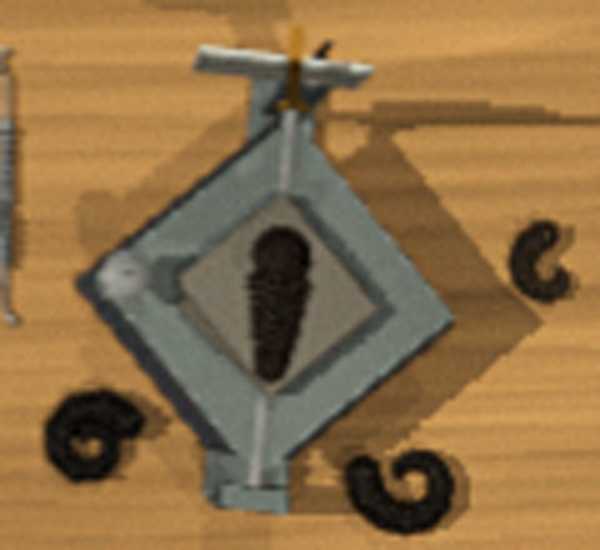

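View pics/scenec.png

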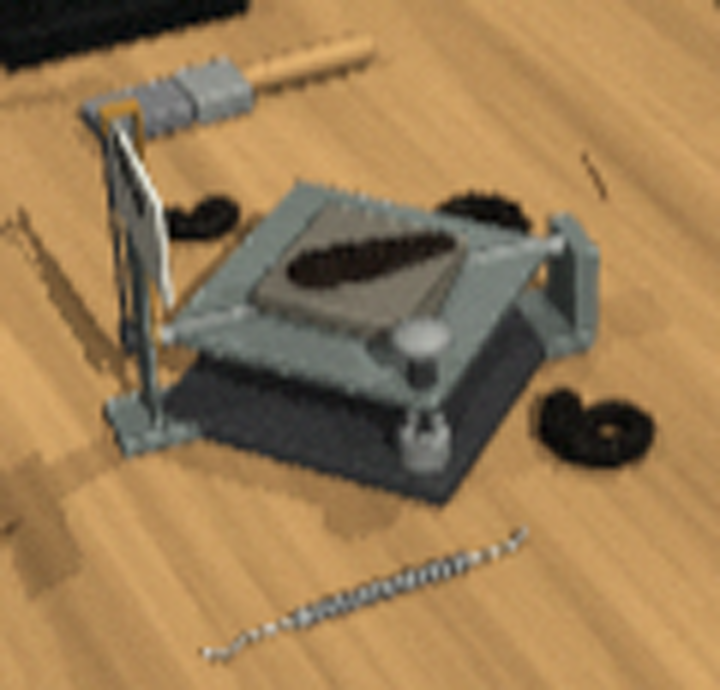

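Top crop: pad top at (345,215), pivot rods from (371.6,257) to (378,183), brass index at (379,174). Scene crop: pad top at (300.3,206.3). Next I'll compute the stage frame.

```bash
python3 - <<'E'
import pickle;from h import *
from workcell import bot
d=pickle.load(open("cams.pkl","rb"));t=d["top"];s=d["scene"]
f=lambda x,y:(320+(x+.5)/5-.5,160+(y+.5)/5-.5)
g=lambda x,y:(230+(x+.5)/6-.5,150+(y+.5)/6-.5)
pt=onz(t,f(125,275),94);ps=onz(s,g(422,335),94);print("pad",pt,ps)
a=onz(t,f(258,485),60);b=onz(t,f(290,115),60);print("pivot",a,b,np.arctan2(*(b-a)[1::-1]))
L=onz(t,f(85,280),60);Rr=onz(t,f(455,318),60);v=L-Rr;print("corners",L,Rr,(L+Rr)/2,np.arctan2(v[1],v[0])-np.pi/2)
c=bot.camera("wrist");print(c["position"],R.from_quat(c["attitude"]).as_matrix());
p=bot.get_eef_pos();T=R.from_quat(bot.get_tool_rot()).as_matrix();print("cam in tool",T.T@(c["position"]-np.array(p)),T.T@R.from_quat(c["attitude"]).as_matrix(),c["K"])
E
```

```text
pad [ 576.29261329 -105.3886726    94.        ] [581.2907874  -98.90502816  94.        ]
pivot [ 456.08912972 -180.30793621   60.        ] [ 670.99057339 -207.58133685   60.        ] -0.12623634921978782
corners [576.98245081 -84.27472637  60.        ] [ 549.23641706 -298.96449447   60.        ] [ 563.10943394 -191.61961042   60.        ] -0.12852540024719183
[188.49737366 629.53081831 372.64237458] [[ 0.40745337 -0.862811   -0.29923054]
 [ 0.91322532  0.38455577  0.13467136]
 [-0.0011251  -0.32813721  0.9446294 ]]
cam in tool [  85.13485701    1.77552212 -120.03178066] [[ 1.17636134e-03  9.44657304e-01  3.28056693e-01]
 [ 9.99999302e-01 -1.07568016e-03 -4.88364968e-04]
 [-1.08453458e-04  3.28057038e-01 -9.44657910e-01]] [[345.54578529   0.         322.39803776]
 [  0.         345.54578529 203.35803667]
 [  0.           0.           1.        ]]
```

```bash
cat >> h.py <<'E'
YAW=-0.127; C=np.array([563.,-191.5,0]); S=R.from_euler('z',YAW).as_matrix()
def w(p): return C+S@np.array(p,float)
def st(p): return S.T@(np.array(p,float)-C)
def ori(tilt,sgn=1,yaw=0): # tool x along sgn*stage x, tilt leans tool z toward -tool x
    x=np.array([sgn*np.cos(tilt),0,-np.sin(tilt)]);z=np.array([-sgn*np.sin(tilt),0,-np.cos(tilt)])
    return R.from_matrix(R.from_euler('z',yaw).as_matrix()@S@np.stack([x,np.cross(z,x),z],1)).as_quat()
def campose(cam,tilt,sgn=1,yaw=0):
    q=ori(tilt,sgn,yaw); return w(cam)-R.from_quat(q).apply([85.1,1.8,-120.]),q
E
python3 - <<'E'
from h import *
from workcell import bot
for tilt in(.35,.5,.65):
  for D in(230,270,310):
    a=tilt+.334;cam=np.array([120,18,175])+D*np.array([np.sin(a),0,np.cos(a)])
    p,q=campose(cam,tilt); print(tilt,D,st(p).round(),p.round(),np.round(bot.solve_ik(p,q),2) if bot.solve_ik(p,q) is not None else None)
pad=w([0,88,94])
for sg in(1,-1):
  q=ori(0,sg);print(sg,bot.solve_ik(pad+[0,0,60],q))
E
```

```text
0.35 230 [144.  20. 270.] [ 709. -190.  270.] [-0.14  0.92  0.89  0.81 -0.55  1.96 -1.21]
0.35 270 [170.  20. 301.] [ 734. -193.  301.] [-0.04  0.97  0.85  0.59 -0.58  2.08 -1.27]
0.35 310 [195.  20. 332.] [ 759. -197.  332.] None
0.5 230 [158.  20. 265.] [ 722. -192.  265.] None
0.5 270 [188.  20. 292.] [ 752. -196.  292.] None
0.5 310 [217.  20. 319.] [ 781. -199.  319.] None
0.65 230 [171.  20. 258.] [ 735. -194.  258.] None
0.65 270 [204.  20. 280.] [ 768. -198.  280.] None
0.65 310 [238.  20. 303.] [ 801. -202.  303.] None
1 [-0.65242514  0.38609792  0.9383911   1.78904486 -0.34090783  1.13967467
 -1.30149866]
-1 [-0.57390183  0.35108667  0.82825987  1.78610145 -0.28413717  1.1287529
  1.79102244]
```

```bash
python3 - <<'E'
from h import *
from workcell import bot
import pickle
bot.set_gripper(0)
p0=np.array(bot.get_eef_pos()); bot.line_to(p0+[0,0,100],vel=250)
bot.move_pose(w([0,88,340]),ori(0,1)); 
a=.35+.334;cam=np.array([120,18,175])+250*np.array([np.sin(a),0,np.cos(a)])
p,q=campose(cam,.35); bot.line_to(p,vel=200,orientation=q)
c=bot.camera("wrist");pickle.dump(c,open("w1.pkl","wb"));cv2.imwrite("pics/w1.png",c["frame"])
print(bot.get_time(),bot.get_eef_pos(),bot.get_contact_force(),bot.get_gripper_width())
for P in([124,0,190],[116,67,178],[116,-27,178],[0,88,94]):print(P,proj(c,w(P)))
E
```

```text
5.4833 [ 721.05694747 -191.24078003  285.96146295] [ 0.48087823  0.02280883 -0.55417751] 0.2128452046772137
[124, 0, 190] [[354.27549573 212.21524305]]
[116, 67, 178] [[260.10251864 209.67859365]]
[116, -27, 178] [[389.5632495  209.87079728]]
[0, 88, 94] [[263.51237832 240.2119064 ]]
```

View pics/w1.png

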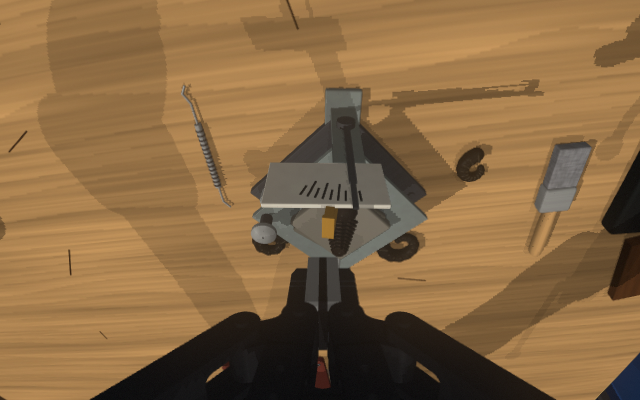

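The dial top edge (261–390, row 206) and the pointer tip near (355,209) match prediction, so the stage frame is good. The brass index tab is at about (328,222). Cropping around it.

```bash
python3 - <<'E'
from h import *
import pickle
c=pickle.load(open("w1.pkl","rb"));crop(c,250,150,150,110,5,"pics/w1c.png")
hsv=cv2.cvtColor(c["frame"],cv2.COLOR_BGR2HSV)
m=cv2.inRange(hsv[195:245,310:350],(12,140,60),(32,255,255));ys,xs=np.nonzero(m)
for y in range(50):
    r=np.nonzero(m[y])[0]
    if len(r):print(y+195,r.min()+310,r.max()+310,end="; ")
for th in(.1,.15,.2,.25):
    for x in(116,124):print(th,x,proj(c,[w([x,k*np.sin(th),60+k*np.cos(th)]) for k in(120,130,138,146)]).round(1).tolist())
E
```

```text
207 326 333; 208 326 334; 209 326 337; 210 326 337; 211 325 337; 212 325 336; 213 325 336; 214 325 336; 215 323 336; 216 323 336; 217 322 336; 218 322 336; 219 322 335; 220 322 335; 221 322 335; 222 322 335; 223 322 335; 224 322 335; 225 322 334; 226 322 334; 227 322 334; 228 322 334; 229 322 334; 230 322 334; 231 322 334; 232 322 333; 233 322 333; 234 322 333; 235 322 333; 236 322 333; 237 322 333; 238 329 333; 0.1 116 [[336.0, 211.1], [335.0, 220.3], [334.1, 228.1], [333.2, 236.3]]
0.1 124 [[336.3, 202.4], [335.3, 211.6], [334.4, 219.3], [333.5, 227.5]]
0.15 116 [[327.7, 210.4], [325.8, 219.5], [324.1, 227.2], [322.3, 235.3]]
0.15 124 [[327.8, 201.8], [325.8, 210.8], [324.1, 218.5], [322.3, 226.5]]
0.2 116 [[319.6, 209.4], [316.6, 218.4], [314.2, 226.0], [311.6, 234.0]]
0.2 124 [[319.5, 200.8], [316.5, 209.7], [314.0, 217.2], [311.4, 225.2]]
0.25 116 [[311.5, 208.2], [307.7, 217.0], [304.5, 224.5], [301.1, 232.3]]
0.25 124 [[311.3, 199.6], [307.4, 208.3], [304.1, 215.7], [300.6, 223.5]]
```

View pics/w1c.png

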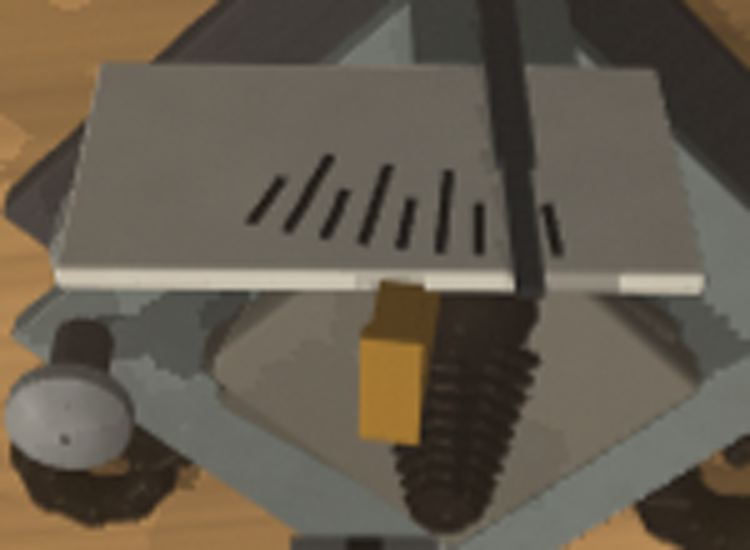

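Index θ ≈ 0.129 rad, from the tab centre at (328.1,217.6) to (327.6,237.6), with a 1 px bias checked on the dial edges and pointer. That means about 11.4 mm of pad travel. Next: approach the pad, find contact by force, and stop for a check.

```bash
python3 - <<'E'
from h import *
from workcell import bot
import pickle
bot.line_to(w([0,88,340]),vel=250,orientation=ori(0,1))
q=ori(0,-1)
bot.move_pose(w([0,89,300]),q)
bot.line_to(w([0,89,135]),vel=150); bot.line_to(w([0,89,121]),vel=60)
bot.hold(.3)
c=bot.camera("scene");pickle.dump(c,open("s1.pkl","wb"))
f0=np.mean([bot.get_contact_force() for _ in range(5)],0);print(bot.get_time(),f0)
log=[];z=121
while z>109:
    z-=.5;bot.line_to(w([0,89,z]),vel=20);f=np.array(bot.get_contact_force())-f0
    log.append((round(bot.get_eef_pos()[2],2),f.round(2).tolist()))
    if f[2]>2: break
print(log[-5:],bot.get_time(),bot.get_eef_pos())
pickle.dump((f0,log),open("log.pkl","wb"))
E
```

```text
11.0667 [ 0.33330979  1.30939077 -0.40730104]
[(np.float64(117.46), [-1.32, -0.93, -0.3]), (np.float64(116.94), [0.05, -0.24, 0.27]), (np.float64(116.48), [-0.31, -1.13, -0.22]), (np.float64(116.12), [-0.54, -1.64, 1.4]), (np.float64(115.63), [-0.53, -1.11, 3.19])] 13.8167 [ 574.38539214 -103.08497237  115.63302634]
```

Contact came at TCP z ≈ 116.15, against 116 predicted. Pressing to 104.8 and checking in the scene camera.

```bash
python3 - <<'E'
from h import *
from workcell import bot
import pickle
f0,log=pickle.load(open("log.pkl","rb"))
bot.line_to(w([0,89.7,110]),vel=15);print((np.array(bot.get_contact_force())-f0).round(2))
bot.line_to(w([0,90.5,104.8]),vel=12)
print((np.mean([bot.get_contact_force() for _ in range(5)],0)-f0).round(2),bot.get_eef_pos(),bot.get_time())
c=bot.camera("scene");pickle.dump(c,open("s2.pkl","wb"))
t=bot.camera("top");pickle.dump(t,open("t2.pkl","wb"))
ww=bot.camera("wrist")
a=pickle.load(open("s1.pkl","rb"))
A=cv2.resize(a["frame"][158:215,238:288],None,fx=7,fy=7,interpolation=2);B=cv2.resize(c["frame"][158:215,238:288],None,fx=7,fy=7,interpolation=2)
cv2.imwrite("pics/s2.png",np.hstack([A,B]))
T=cv2.resize(t["frame"][160:270,320:440],None,fx=3,fy=3,interpolation=2)
W=cv2.resize(ww["frame"],(400,250))
o=np.zeros((330,760,3),np.uint8);o[:330,:360]=T;o[:250,360:]=W;cv2.imwrite("pics/tw2.png",o)
P=[w([124,k*np.sin(x),60+k*np.cos(x)]) for k,x in((130,0),(130,.129),(146,.129))]
print(((proj(c,P)-[238,158])*7).round())
E
```

```text
[-2.04  0.86  5.6 ]
[-1.99  2.74  8.24] [ 574.83930834 -100.1031205   105.23150624] 14.925
[[ 71.  77.]
 [ 82. 100.]
 [ 80.  68.]]
```

View pics/s2.png

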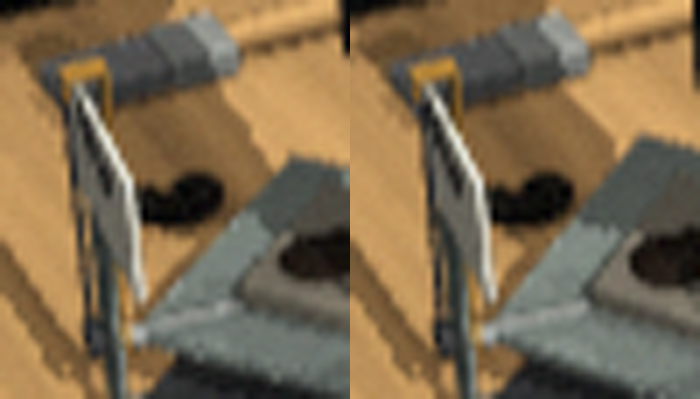

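View pics/tw2.png

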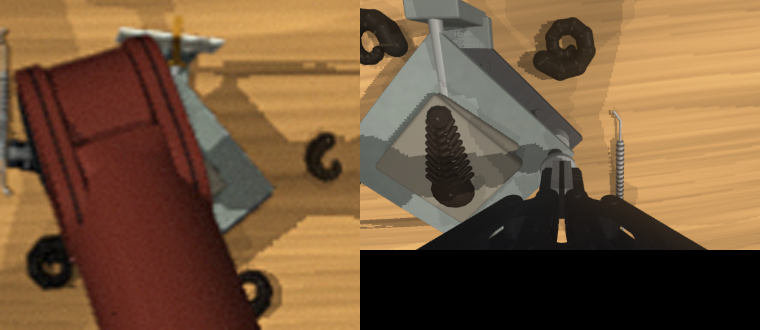

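The plate is tilted, and in the scene crop the pointer end has moved into the brass tab frame at about (430,90). Only the fingertips are on the pad. The settled height should be near 104.6, so I'll trim to that and hold.

```bash
python3 - <<'E'
from h import *
from workcell import bot
import pickle
f0,log=pickle.load(open("log.pkl","rb"))
def s(): print((np.mean([bot.get_contact_force() for _ in range(5)],0)-f0).round(2),st(bot.get_eef_pos()).round(2),bot.get_time())
s(); z=bot.get_eef_pos()[2]
if abs(z-104.65)>.15: bot.line_to(w([0,90.5,104.8+104.65-z]),vel=10);print("trim")
s()
t=bot.camera("top");pickle.dump(t,open("t3.pkl","wb"))
c=bot.camera("scene");pickle.dump(c,open("s3.pkl","wb"))
for th in(0,.1,.13,.16):
  print(th,proj(t,[w([x,k*np.sin(th),60+k*np.cos(th)]) for x,k in((124,110),(124,130),(124,146))]).round(1).tolist())
cv2.imwrite("pics/t3.png",cv2.resize(t["frame"][160:200,350:410],None,fx=12,fy=12,interpolation=2))
E
```

```text
[-1.78  2.75  7.51] [  0.14  92.13 105.23] 15.075
trim
[-2.22  3.47  8.12] [  0.19  92.23 104.69] 15.325
0 [[382.8, 170.5], [383.9, 169.1], [384.8, 167.9]]
0.1 [[378.7, 170.1], [379.0, 168.6], [379.2, 167.4]]
0.13 [[377.5, 170.0], [377.5, 168.5], [377.5, 167.2]]
0.16 [[376.2, 169.9], [376.0, 168.4], [375.9, 167.1]]
```

View pics/t3.png

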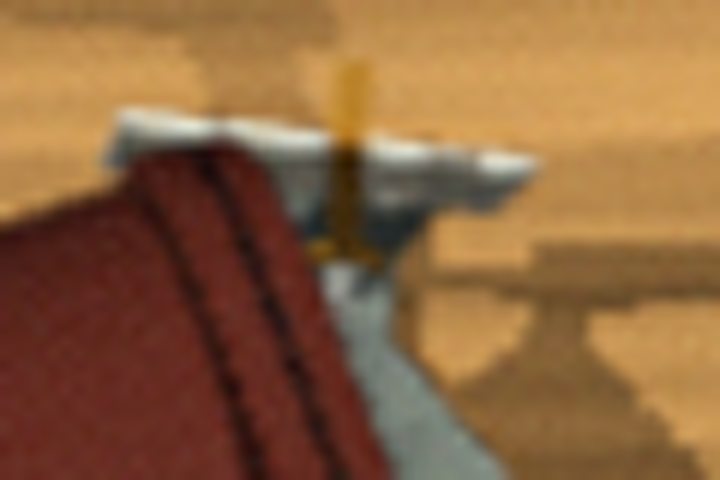

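From the top, the pointer, which was visible right of the index at rest, is now completely hidden behind the brass strip at about (379,170), so they line up. This view's independent index estimate is about 0.12–0.13. Holding, then releasing.

```bash
python3 - <<'E'
from h import *
from workcell import bot
import pickle
bot.hold(2.1);print(bot.get_eef_pos()[2],bot.get_time())
bot.line_to(w([0,90,118]),vel=25); bot.line_to(w([0,90,150]),vel=80)
bot.line_to(w([0,90,330]),vel=200)
a=.35+.334;cam=np.array([120,18,175])+250*np.array([np.sin(a),0,np.cos(a)])
bot.move_pose(w([0,88,340]),ori(0,1))
p,q=campose(cam,.35); bot.line_to(p,vel=200,orientation=q)
c=bot.camera("wrist");bot.hold(.5);
cv2.imwrite("pics/w4.png",c["frame"])
print(bot.get_time(),bot.get_contact_force())
o=pickle.load(open("w1.pkl","rb"))["frame"]
d=cv2.absdiff(c["frame"],o).max(2)[60:262,170:500];print((d>50).sum())
E
```

```text
104.70879345233095 17.525
24.0 [-0.32970008 -0.41180411 -0.09876461]
3
```

View pics/w4.png

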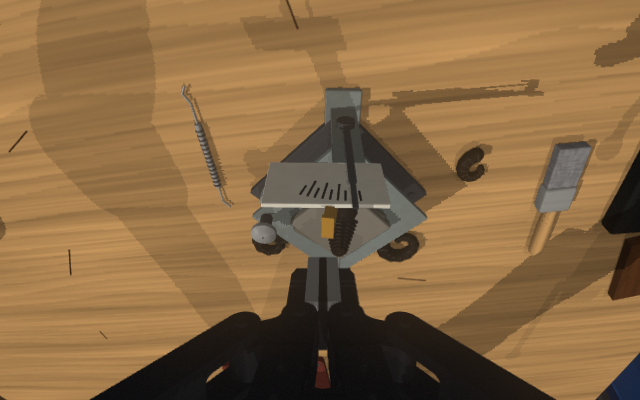

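The view matches the one before pressing: the pointer is upright at (356,208), the index is unmoved at (328,222) and the bystanders are in place. I'll back off to a clear height and hand in.

```bash
python3 - <<'E'
from h import *
from workcell import bot
bot.line_to(w([0,88,380]),vel=200,orientation=ori(0,1));print(bot.get_time());bot.close_job()
E
```

```text
25.4167
the job is handed in; nothing more can be done
```

I pressed the pad down to the index, held it there for about 2.2 s, let the plate spring back to level, moved the hand clear and handed the job in at 25.4 s.

- **Index:** the close wrist view put it at about 0.129 rad. The top view gave a rougher figure of about 0.12.
- **Press:** I found contact by force at TCP z ≈ 116.15 mm and pressed 11.4 mm to 104.7 mm, which is about 0.13 rad, at about 8 N. That height was steady at the end of the hold. I first stopped about 0.5 mm short and trimmed down to it.
- **Alignment check:** from the top camera, the pointer was completely hidden behind the index. The front of the dial could not be seen close up while pressing, so the alignment rests on the travel figure and the coarse top and scene views.
- **After release:** the wrist picture matched the one from before the press almost exactly (3 pixels differed around the stage). The pointer was upright, and the index and the things near the stage had not moved. The dish was not in that view.

No checks failed.

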